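# Wedge the rocking packing scale

### The arm

A 6-joint arm with a two-finger parallel gripper is mounted at the origin on the work surface. World frame = base frame: x ahead of the robot, y to its left, z up, the work surface at z = 0. Lengths are in m, angles in rad, forces in N, time in s.
With the tool pointing down it reaches from about 0.275 to 0.75 m from the base axis. Payload 10.2 kg.
Tool frame: the origin (TCP) lies midway between the tips of the shut fingers; the grasp point (between the pads) lies 19 mm behind it (env.hold_point_z is the distance from the TCP to the grasp point, in m); z points along the fingers, y is the line along which they close (so a half turn about z gives the same grasp; the last joint's range is limited). The gripper opens to 85 mm and grips with 20 to 120 N. Pads are 22 mm wide; open, the fingers measure 114 mm over their backs; the gripper's body (76 mm by 85 mm) begins 54 mm behind the grasp point. The pads swing forward as they close: fully open they stand 13 mm farther back than shut.
Start: joints at [-1.521, 0.313, 1.498, -0, 1.331, -0.223], TCP at [0.141, -0.506, 0.231] pointing down, gripper open.
Joint ranges: [-2.94, 2.94], [-0.97, 2.17], [0.19, 2.56], [-1.23, 4.37], [0.02, 3.11], [-2.88, 2.88]. Speed limits (rad/s): [2.39, 2.39, 3.01, 3.14, 3.14, 3.14].

### API

Orientations are given as a unit quaternion [x, y, z, w].
In Python, from bench import env, kinematics, monitor, eyes, job gives the robot as it stands. The module is installed in compiled form; this text tells all that it offers. Calls block until the motion is done:
- env.reach(position, orientation): joint-space move of the TCP to a pose.
- env.movel(position, velocity=0.15, frame=None, guard=None): straight line of the TCP; frame=None keeps the orientation; velocity is the mean speed in m/s. With guard (N) it stops when the force on the tool has changed by that much, and returns True; else False.
- env.set_joints(angles): joint-space move.
- env.release() and env.close_gripper(effort=None): open the fingers fully, or close them until they stop; effort is the grip in N (None keeps the last).
- env.hold(seconds).
- kinematics.ik(position, orientation): joint angles nearest the present ones, or None.
- monitor.sense(): the state.
- eyes.grab_frame(name): name is "side" or "top" or "wrist"; returns a dict with "frame" (420x560x3 uint8, red, green, blue), "mtx" (3x3 intrinsics, pixels), "k1" (the pictures are not rectified: a ray, as slopes to the right and down, at radius r is drawn at 1 + k1 r^2 times it, then the intrinsics apply), "view" (4x4, takes a point from world to camera coordinates). Camera axes: x right, y down, z forward; pixel columns grow to the right and rows downward; lengths in m; the calibration is good to about 2 mm. A picture is of the moment at which its call begins. There is no depth.
A pose or a line that the arm cannot do raises env.MotionError and nothing moves.
- job.hand_in(): hands the job in; it is judged then, once.
The state is a dict: "clock": time; "joints": joint angles; "qvel": joint speeds; "joint_efforts": joint torques, N m; "position": TCP position; "ee_rot": TCP orientation; "contact_force": force on the tool from outside, world axes, zero at the start; "ft_torque": the same for the moment, N m; "finger_gap": opening from 0.0 (shut) to 1.0 (fully open); "gripper_force": force on a finger pad.
Only numpy, scipy, OpenCV 4.12 (cv2) and the standard library are available. Lean on these libraries where they do the work, as an engineer would, in place of code of your own. Each camera call takes 0.05 s, during which the arm holds its last target. There are 200 camera calls.

### The job

The bench scale rocks because one of its feet, the one that the wooden wedge lies in front of, is too short. Push the wedge along the table, thin end first, under that foot until the scale just stops rocking and still stands level, without shoving the scale away, picking anything up or disturbing the other things on the table. Then press down with the fingertips on the corner of the weighing plate beside that foot, to test that it no longer rocks, and finish while holding that press (some 5 to 10 N).

Things in the scene. Friction and masses are not known exactly. Their poses are not given: they have to be found in the camera images.
- scale: low bench scale, 2 to 3.3 kg, loose, on four feet. Origin: table level under its centre; x to its far side, y to its left, z up. Steel plate 240 (x) by 200 (y) mm, top at 70 mm. Below it two bars along y at x = +-95, 34 wide, to y = +-132, from 28 to 40 mm high (nuts to 46), carry the feet: 28 across, 8 thick, 14 across underneath, at x = +-95, y = +-115. The foot at x = -95, y = +115 is short
- short_foot (a point): point fixed on the scale, on the short foot's axis, at table level (scale x = -95, y = +115, z = 0 mm), axes as the scale's. This foot's underside hangs 6 to 11 mm above the table (it differs each time) while the scale stands level on the other three feet
- press_corner (a point): point on top of the weighing plate where to press, beside the short foot (scale x = -95, y = +75, z = 70 mm; the plate's edges are 25 mm away), axes as the scale's. With no wedge, 2 to 4 N down here rocks the corner down 5 to 9 mm, until the short foot touches; well wedged it gives under 1.5 mm
- wedge: wooden wedge, 100 long, 40 wide, 120 g, loose. Origin: centre of its underside; x points to the thin end. Top slopes from 20 mm high at the thick end (flat upright face) to 2 mm at the thin end, which starts 15 to 70 mm from the short foot, pointing roughly at it along scale -y. Slides with about 1 N; under the foot 4 to 6 N of push is snug, beyond 10 N the scale may slide away
- wedge_tail (a point): centre of the wedge's upright thick end face, 10 mm above its underside, axes as the wedge's (x points to the thin end)
- wedge_tip (a point): middle of the wedge's thin end, 1 mm above its underside, axes as the wedge's
- spray: bystander: yellow and white spray bottle, 76 mm across, 188 mm tall, loose; origin at the centre of its underside
- beaker: bystander: white plastic beaker, 72 mm across, 85 mm tall, loose; origin at the centre of its underside
- slabs: bystander: stack of brown slabs, 94 by 60 mm, 36 mm tall, loose; origin at the centre of its underside
Not all that is in view belongs to the job. There is more than one size of the wedge; the one meant has the size given above.

How it is judged:
At the end, for the whole second after the job is handed in: Fingertips press the plate with over 4 N within 55 mm of the corner point, off the wedge; the wedge lies under the short foot, thin end past its axis, carrying over 1 N; the scale is level within 0.012 rad under the press; scale and wedge at rest (contact force between the fingers and scale above 4 N and horizontal distance between the grasp point and press_corner below 0.055 m and contact force between wedge and scale above 1 N and angle between scale's own z axis and vertical below 0.012 rad and horizontal distance between wedge and short_foot below 0.06 m and y of wedge_tip in the frame of short_foot below 0 m and not (contact force between the fingers and wedge above 0.1 N) and linear speed of each of scale, wedge below 0.01 m/s); the arm keeps its last pose, push and grip.
It fails at once if the wedge is lifted off the table (height (world z) of wedge above 0.015 m).
It fails at once if the scale is shoved more than 30 mm from its place (distance of scale from where it was at the start of the episode above 0.03 m).
It fails at once if the scale is lifted or tipped (height (world z) of scale above 0.015 m or angle between scale's own z axis and vertical above 0.12 rad).
It fails at once if a bystander is disturbed (distance of any of spray, beaker, slabs from where it was at the start of the episode above 0.03 m or angle between any of spray, beaker's own z axis and vertical above 0.5 rad).
It also fails if it takes over 48 s, if anything falls off the work surface, if the arm or the gripper's body presses on something with over 40 N, if the wrist force passes 120 N, or if a joint passes its speed limit or range.

## Working session

There is one attempt and no reset: what is moved stays moved. The work goes in short steps, each a Python script; the robot and the scene stay as the last script left them, time stands still between calls to the robot, and variables do not carry over. Pictures are saved under pics/ and viewed, at most 10 in all, crops included, and the job is handed in when it is done.

```bash
mkdir -p pics
python3 - <<'E'
from bench import env,monitor,eyes
import cv2,numpy as np
for n in("top","side"):
    f=eyes.grab_frame(n); cv2.imwrite(f"pics/{n}0.png",f["frame"][:,:,::-1])
    np.savez(f"pics/{n}0.npz",**{k:f[k] for k in("mtx","k1","view")})
    v=f["view"];print(n,-v[:3,:3].T@v[:3,3],v[2,:3],f["k1"],f["mtx"][0,0])
print(monitor.sense(),env.hold_point_z)
E
```

```text
top [0.44097558 0.03011434 1.31650219] [ 0.09015416 -0.00962446 -0.99588132] -0.10412160868728831 401.49967913116524
side [0.40983396 0.75292568 0.95121285] [ 0.11733277 -0.62824867 -0.76911419] -0.08768686840091079 383.8258620083525
{'clock': 0.1, 'joints': array([-1.52140642e+00,  3.13384906e-01,  1.49834870e+00, -1.58240271e-05,
        1.33104050e+00, -2.23416349e-01]), 'qvel': array([ 0.0017078 , -0.00013688, -0.00276544, -0.00013733,  0.00031188,
       -0.00088897]), 'joint_efforts': array([ 2.57778294e-03, -4.12905014e+01, -2.60145289e+01, -9.32859916e-05,
        2.98811727e-03, -7.94585389e-06]), 'position': array([ 0.14141754, -0.50534935,  0.23080166]), 'ee_rot': array([ 9.90711079e-01,  1.35982384e-01,  4.36807641e-05, -5.89160610e-04]), 'contact_force': array([ 0.88102842, -0.13596819,  0.67916403]), 'ft_torque': array([ 0.03315663,  0.01562843, -0.00516587]), 'gripper_force': 0.0, 'finger_gap': 1.0015961536747877} 0.0187
```

View pics/top0.png

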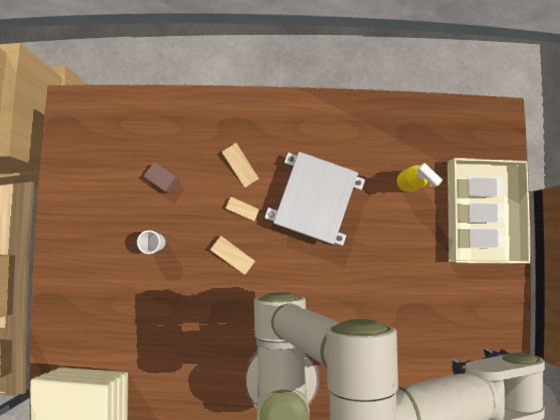

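View pics/side0.png

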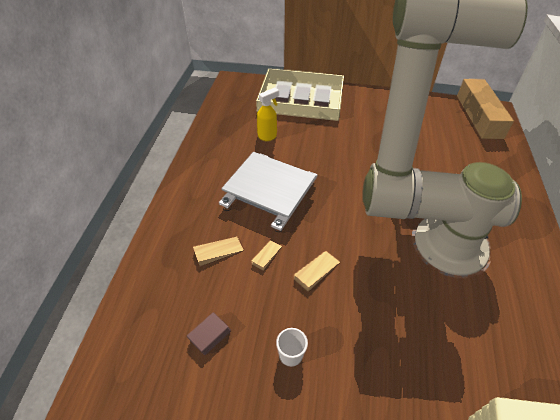

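Three wedges lie in the top view, at (240,165), (242,209) and (232,255). The middle one is about 34 px (100 mm) long, while the other two are about 46 px (150 mm). The middle one also points at the near-left foot, at (271,214). I'll confirm this in an enlarged crop.

Run:
```python
import cv2
a=cv2.imread("pics/top0.png")[140:260,215:375]; b=cv2.imread("pics/side0.png")[175:285,190:340]
cv2.imwrite("pics/topc.png",cv2.resize(a,None,fx=5,fy=5,interpolation=2)); cv2.imwrite("pics/sidec.png",cv2.resize(b,None,fx=5,fy=5,interpolation=2))
```

```text
(no output)
```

View pics/topc.png

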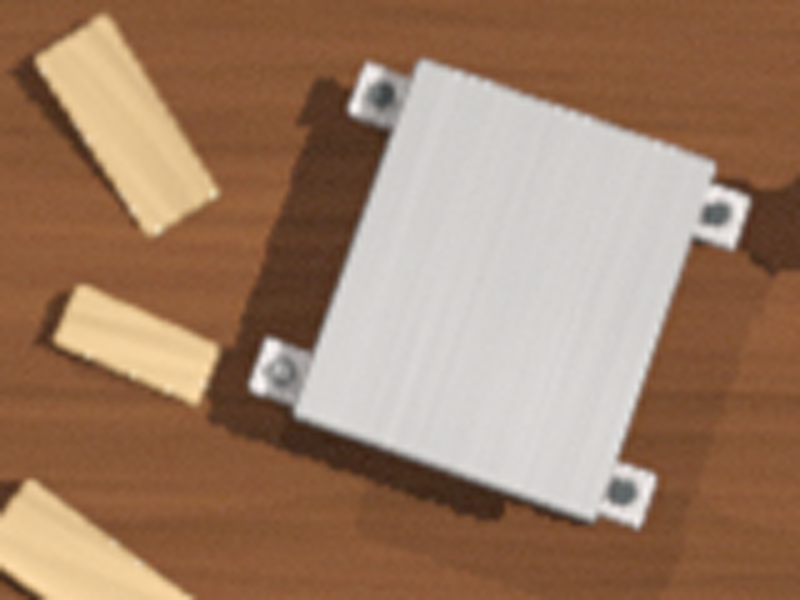

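View pics/sidec.png

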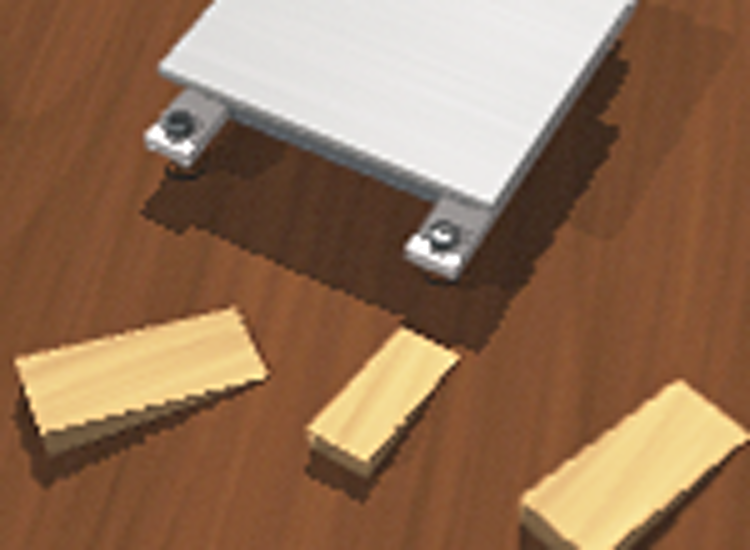

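```bash
cat > geo.py <<'E'
import cv2,numpy as np
from scipy.optimize import least_squares
def proj(c,P):
    P=np.atleast_2d(P)
    v=c["view"]; R,_=cv2.Rodrigues(v[:3,:3])
    return cv2.projectPoints(P.astype(float),R,v[:3,3],c["mtx"],np.array([float(c["k1"]),0,0,0]))[0][:,0]
def place(p,L):
    c,s=np.cos(p[2]),np.sin(p[2]);L=np.atleast_2d(L)
    return np.c_[p[0]+c*L[:,0]-s*L[:,1],p[1]+s*L[:,0]+c*L[:,1],L[:,2]]
def fit(obs,p0):  # obs: list of (cam, local pts, pixels)
    r=least_squares(lambda p:np.concatenate([(proj(c,place(p,L))-px).ravel() for c,L,px in obs]),p0)
    return r.x,np.round(r.fun.reshape(-1,2),1)
E
python3 - <<'E'
from geo import *
T,S=[dict(np.load(f"pics/{n}0.npz")) for n in("top","side")]
t=lambda a:(np.array(a)+.5)/5-.5+[215,140]
s=lambda a:(np.array(a)+.5)/5-.5+[190,175]
N=np.array([[95,115,46],[95,-115,46],[-95,-115,46],[-95,115,46]])/1e3
C=np.array([[120,100,70],[120,-100,70],[-120,-100,70],[-120,100,70]])/1e3
W=np.array([[-50,20,20],[-50,-20,20],[50,20,2],[50,-20,2]])/1e3
so=[(T,N,t([(383,95),(716,213),(622,491),(283,371)])),(T,C,t([(420,60),(715,163),(597,520),(297,415)]))]
ss=[(S,N[[0,3]],s([(180,122),(443,235)])),(S,C[[0,3]],s([(160,70),(493,207)]))]
wo=[(T,W,t([(80,286),(55,345),(220,348),(200,405)]))]
ws=[(S,W,s([(310,433),(370,472),(403,328),(460,355)]))]
for nm,o in(("scale T",so),("scale S",ss),("scale both",so+ss)):
    p,r=fit(o,[.5,0,-.3]);print(nm,p.round(4),abs(r).max(),r.tolist() if len(o)>2 else "")
for nm,o in(("w T",wo),("w S",ws),("w both",wo+ws)):
    q,r=fit(o,[.5,.2,-1.9]);print(nm,q.round(4),r.tolist())
foot=place(p,[-.095,.115,0])[0];pc=place(p,[-.095,.075,.07])[0]
tip=place(q,[.05,0,.001])[0];tail=place(q,[-.05,0,.01])[0]
print(foot,pc,tip,tail,np.linalg.norm(tip-foot), "scale -y yaw",p[2]-np.pi/2)
for nm,u in(("slabs",(160,178)),("beak",(151,243)),("wA",(240,165)),("wB",(232,255))):
    r=least_squares(lambda x:(proj(T,[x[0],x[1],.02])[0]-u),[.5,.3]);print(nm,r.x.round(3))
E
```

```text
scale T [ 0.5873 -0.0948 -0.3151] 0.9 
scale S [ 0.5857 -0.0924 -0.3226] 0.6 
scale both [ 0.5871 -0.0943 -0.315 ] 1.1 [[-0.4, -0.1], [0.4, -0.0], [0.5, 0.3], [-0.1, 0.3], [-0.5, -0.4], [0.2, -0.1], [-0.3, 0.4], [-1.1, 0.1], [-0.0, -0.2], [0.3, -0.6], [-0.8, -0.7], [0.2, -0.4]]
w T [ 0.5499  0.1388 -1.9384] [[-0.2, 0.3], [0.0, -0.2], [0.4, 0.0], [-0.3, -0.1]]
w S [ 0.5491  0.1433 -1.9286] [[0.2, 0.3], [0.1, -1.3], [-0.1, 0.5], [-0.1, 0.6]]
w both [ 0.5496  0.1409 -1.9328] [[-0.9, 0.4], [-0.6, -0.0], [-0.2, 0.0], [-0.8, -0.1], [0.2, -0.4], [0.0, -2.1], [-0.0, -0.2], [-0.1, 0.0]]
[0.53237076 0.04446406 0.        ] [0.51997808 0.00643221 0.07      ] [0.53185305 0.09417546 0.001     ] [0.56726936 0.18769383 0.01      ] 0.04972415177342962 scale -y yaw -1.8857968155330025
slabs [0.644 0.413]
beak [0.431 0.432]
wA [0.693 0.151]
wB [0.399 0.167]
```

```bash
cat > rob.py <<'E'
from bench import env,monitor,eyes,job,kinematics
from scipy.spatial.transform import Rotation as Ro
from geo import *
th=-1.886;u=np.array([np.cos(th),np.sin(th)]);n=np.array([-u[1],u[0]])
a=th+np.pi
Q=Ro.from_matrix(np.array([[np.cos(a),np.sin(a),0],[np.sin(a),-np.cos(a),0],[0,0,-1]]).T.T).as_quat()
foot=np.array([.5324,.0445]);pc=np.array([.520,.0064])
def P(s,l,z): # along u, n relative to foot
    return np.r_[foot+s*u+l*n,z]
def F(k=4):
    f=[]
    for _ in range(k): env.hold(.04); f.append(monitor.sense()["contact_force"])
    return np.mean(f,0)
def st(m=""):
    s=monitor.sense();print(m,round(s["clock"],2),s["position"].round(4),"F",s["contact_force"].round(2),"push",round(-(s["contact_force"][:2]@u),2))
def snap(nm,name):
    f=eyes.grab_frame(nm);cv2.imwrite(f"pics/{name}.png",f["frame"][:,:,::-1]);np.savez(f"pics/{name}.npz",**{k:f[k] for k in("mtx","k1","view")})
E
python3 - <<'E'
from rob import *
print(Ro.from_quat(Q).as_matrix().round(2))
env.close_gripper(30)
c=np.array([.5496,.1409]);s=(c-foot)@u; print("s,l",s,(c-foot)@n)
env.reach(P(s,-.0735,.10),Q);st()
env.movel(P(s,-.0735,.006),.12);st("down")
env.movel(P(s,-.0345,.006),.05);st("pushed")
env.movel(P(s,-.050,.006),.1)
env.movel(P(s,-.050,.12),.2)
env.movel(P(s-.13,0,.12),.25);st()
snap("side","side1");snap("top","top1")
a=cv2.imread("pics/side1.png")[175:285,190:340]
cv2.imwrite("pics/side1c.png",cv2.resize(a,None,fx=5,fy=5,interpolation=2))
E
```

```text
[[ 0.31  0.95  0.  ]
 [ 0.95 -0.31  0.  ]
 [ 0.    0.   -1.  ]]
s,l -0.09698286006422213 -0.013532363199511989
 3.56 [0.4929 0.1589 0.1001] F [-0.2   0.99 -0.11] push 0.88
down 4.49 [0.4931 0.1595 0.0067] F [-0.84 -0.73  0.03] push -0.96
pushed 5.42 [0.5295 0.1475 0.006 ] F [-0.19  0.27 -0.21] push 0.19
 7.16 [0.602  0.2597 0.1187] F [-0.33 -1.4   0.01] push -1.43
```

View pics/side1c.png

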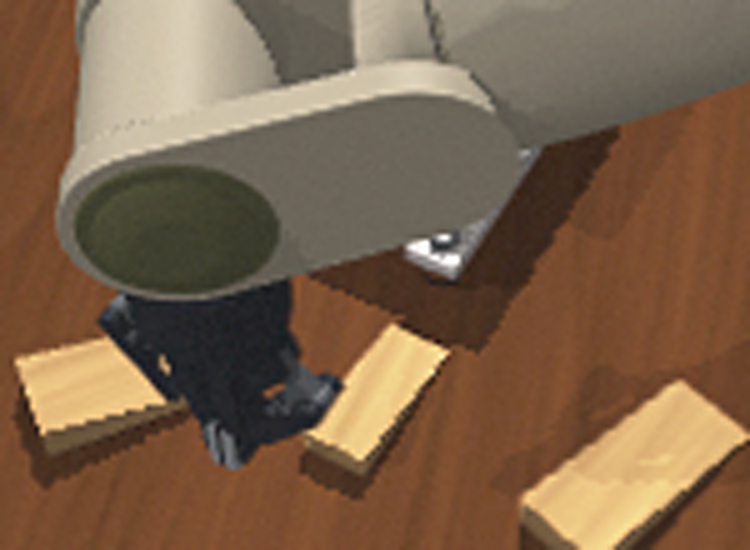

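Run:
```python
from geo import *
S=dict(np.load("pics/side1.npz"))
s=lambda a:(np.array(a)+.5)/5-.5+[190,175]
W=np.array([[-50,20,20],[-50,-20,20],[50,20,2],[50,-20,2]])/1e3
q,r=fit([(S,W,s([(303,436),(362,474),(390,324),(450,350)]))],[.55,.14,-1.9]);print(q,r.tolist())
th=-1.886;u=np.array([np.cos(th),np.sin(th)]);n=np.array([-u[1],u[0]])
foot=np.array([.5324,.0445])
for d in(.05,-.05):
    w=place(q,[d,0,0])[0][:2]-foot;print(w@u,w@n)
```

```text
[ 0.55479346  0.14368488 -1.88895151] [[0.1, 0.0], [0.4, -1.8], [-0.1, 1.0], [-0.5, 1.0]]
-0.051240783070222375 -0.00960568840336831
-0.15124034750060888 -0.009310538046794216
```

View pics/top1.png

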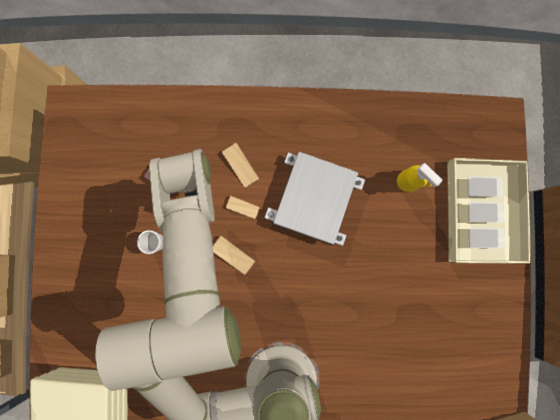

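Heading is now aligned with the scale's -y (-1.889), but the wedge still sits about 9 mm to the near side. I'll nudge it once more, then push from the tail.

Run:
```python
from rob import *
s=-.101
env.movel(P(s-.03,-.055,.10),.25)
env.movel(P(s,-.055,.006),.15)
env.movel(P(s,-.0260,.006),.05);st("lat")
env.movel(P(s,-.045,.006),.12)
env.movel(P(s-.02,-.045,.06),.2)
env.movel(P(-.19,0,.05),.2)
env.movel(P(-.185,0,.007),.12);st("behind")
env.movel(P(-.122,0,.007),.06);st("pre")
F0=F();print("F0",F0.round(2))
for i in range(1):
    g=env.movel(P(-.055,0,.007),.015,guard=5);st(f"guard {g}")
    f=F();print("hold push",-(f-F0)[:2]@u,f.round(2))
snap("side","side2");snap("top","top2")
a=cv2.imread("pics/side2.png")[175:285,190:340]
cv2.imwrite("pics/side2c.png",cv2.resize(a,None,fx=5,fy=5,interpolation=2))
```

```text
lat 9.4 [0.5395 0.1485 0.0063] F [ 1.97 -0.74  2.32] push -0.09
behind 11.22 [0.5898 0.2201 0.0075] F [0.57 1.12 0.96] push 1.24
pre 12.43 [0.5702 0.1607 0.0069] F [-0.14  0.59  0.33] push 0.51
F0 [-0.07 -0.15  0.18]
guard True 14.95 [0.5596 0.1281 0.0068] F [0.45 0.96 0.5 ] push 1.05
hold push -0.10242081404297758 [-0.29 -0.18 -0.2 ]
```

View pics/side2c.png

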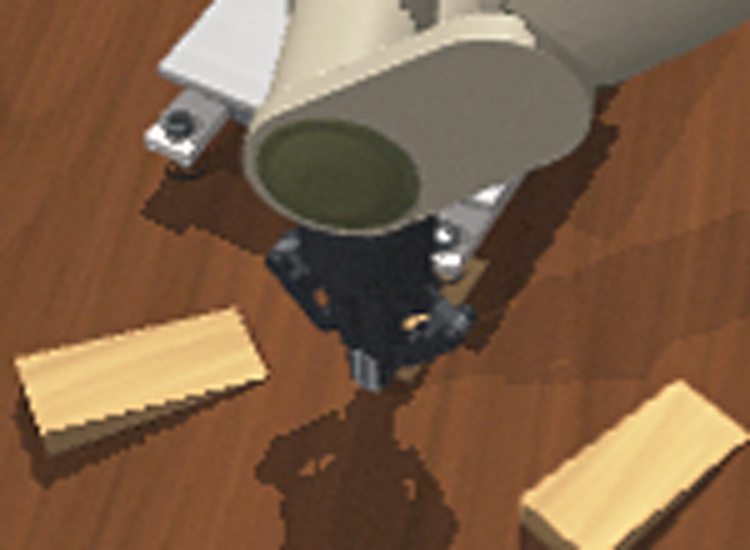

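The wedge now lies under the bar, with its thin end at about +23 mm past the foot axis. The guard fired, but the force has since relaxed, so I'll push again to see whether it's really snug.

Run:
```python
from rob import *
for i in range(3):
    F0=F(3)
    s0=(monitor.sense()["position"][:2]-foot)@u
    for k in range(1,5):
        g=env.movel(P(s0+.0025*k,0,.007),.015,guard=5.5)
        m=monitor.sense();print(i,k,g,"s",round((m["position"][:2]-foot)@u,4),"push",round(-(m["contact_force"]-F0)[:2]@u,2),"z",round(m["contact_force"][2]-F0[2],2),round(m["clock"],2))
        if g: break
    f=F(6);print("held",round(-(f-F0)[:2]@u,2),f.round(2))
    if g and k==1:break
```

```text
0 1 True s -0.0874 push 1.82 z 0.89 15.55
held 2.42 [1.3  1.66 1.62]
```

Run:
```python
from rob import *
s0=(monitor.sense()["position"][:2]-foot)@u
for k in range(1,14):
    g=env.movel(P(s0+.0015*k,0,.007),.015,guard=12)
    f=F(6);m=monitor.sense();p=-f[:2]@u
    print(k,g,"s",round((m["position"][:2]-foot)@u,4),"push",round(p,2),f.round(2),round(m["clock"],2))
    if p<-99 or abs(p)>4.3 or g: break
snap("side","side3")
```

```text
1 False s -0.087 push 9.51 [ 3.18  8.96 -1.91] 16.31
```

The push reached 9.5 N, so the wedge is snug. I'll back off, check it, then press.

Run:
```python
from rob import *
env.movel(P(-.12,0,.007),.05)
env.movel(P(-.14,0,.13),.25)
snap("side","side4");snap("top","top4")
env.movel(P(.04,0,.13),.25)
env.movel(P(.04,0,.080),.1)
F0=F(8);print("F0",F0.round(2))
g=env.movel(P(.04,0,.060),.008,guard=4);st(f"guard {g}")
for k in range(12):
    f=F(8)-F0;z=monitor.sense()["position"][2];print("z",round(z,4),"Fz",f.round(2),round(monitor.sense()["clock"],2))
    if f[2]>6:break
    zt=(zt if k else z)-.0004
    env.movel(P(.04,0,zt),.01)
snap("side","side5")
A=[cv2.resize(cv2.imread(f"pics/{n}.png")[y:y+110,x:x+150],None,fx=4,fy=4,interpolation=2)[:,:400 if 0 else None] for n,x,y in(("side4",190,175),)]
b=cv2.resize(cv2.imread("pics/top4.png")[140:260,215:375],None,fx=4,fy=4,interpolation=2)
cv2.imwrite("pics/s4.png",A[0]);cv2.imwrite("pics/t4.png",b)
```

```text
F0 [ 0.02  0.13 -0.25]
guard True 21.14 [0.52   0.0065 0.07  ] F [-0.85 -0.61  4.42] push -0.85
z 0.07 Fz [-0.36  0.05  5.64] 21.48
z 0.07 Fz [-2.22  0.25  6.8 ] 22.06
```

View pics/s4.png

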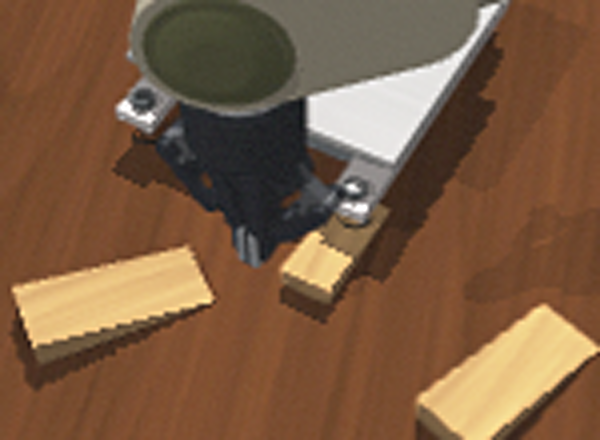

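View pics/t4.png

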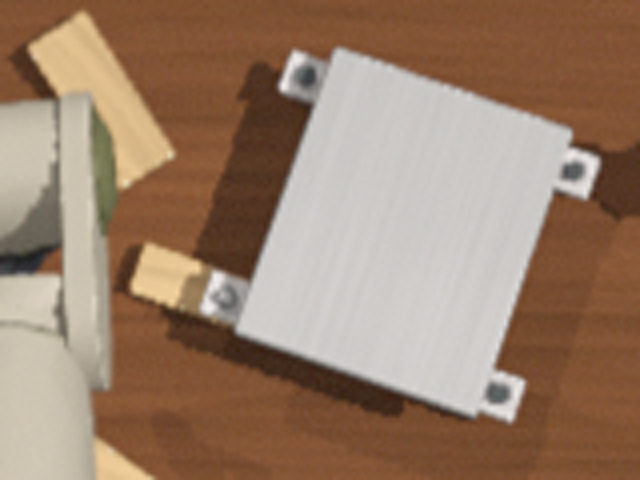

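The wedge lies under the foot, the scale has not moved, and the plate gives less than 0.2 mm under 6.8 N. I'll check that the press is steady, then hand in.

Run:
```python
from rob import *
env.hold(.6);f=F(10);print(f.round(2),monitor.sense()["position"].round(4))
if f[2]<6: env.movel(np.r_[monitor.sense()["position"][:2],.0690],.01);env.hold(.5);f=F(10);print(f.round(2))
if 5<f[2]<15: print(job.hand_in())
```

```text
[-2.26  0.35  6.36] [0.52   0.0065 0.07  ]
the job is handed in; nothing more can be done
None
```

I pushed the wedge snugly under the short foot and handed the job in while pressing the plate corner with about 6.4 N; the plate gave less than 0.2 mm. The hand-in call returned no verdict.

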